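# Set the light desk timer to its pip and start it

### The job

Set the little desk timer: turn its black dial clockwise until the white pointer lines up with the white pip on the ring around it, then press the start key on its front edge fully down and let go. The timer is so light that it spins along with its stiff dial unless you bear down on it while turning, so press it onto the mat firmly but not hard, and leave it standing where it is, facing as it does. Do not disturb the mouse, mug or stapler.

Things in the scene. Friction and masses are not known exactly. Their poses are not given: they have to be found in the camera images.
- timer: Free-standing desk timer, a white round plastic housing 124 mm across, 40 mm high to its flat deck, 0.23 to 0.36 kg in all, loose on the mat on four small feet 48 mm from its axis (friction coefficient 0.5 to 0.7). Origin on its vertical axis at the underside of the feet; +z up, -x points to its front (black display window, start key).
- timer_axis (a point): Point on the timer's axis on the deck, 40 mm above the feet's underside; axes as the timer's. Under its own weight the feet hold only about 0.1 N m against spinning; 4 to 9 N of push straight down is the least that holds it while the dial turns, 12 to 18 N is good; over 30 N on the mat, weight included, is too much. Once the cap has bottomed nothing yields, so read the force.
- timer_front (a point): Centre of the display window on the front rim, 62 mm from the axis towards -x, 20 mm up; tells whether the timer has spun.
- dial (a joint): Angle (rad) of the dial about the timer's axis: grows clockwise seen from above, range 0 to 3.0, stiff (0.25 N m), stays where it is left. At 0 the pointer points to the timer's +y. The dial matches the pip when joint dial equals joint bezel.
- dial_grip (a point): On the dial's axis, 26 mm above the deck, the height to grip (axes as the timer's). The dial's cap is a plain black cylinder 42 mm in diameter from the deck up to 39 mm above it, gripped from above at any yaw. It rides up on its stem by 0 to 5 mm, unknown: pushed, it first slides down freely (1.5 N), and only when it bottoms does the push reach the timer.
- dial_pointer (a point): Outer end of the white pointer line on top of the dial, 21 mm from the axis, 39 mm above the deck when the cap is fully down (the height given here is always that one); x axis = the direction in which the pointer points.
- bezel (a joint): Angle (rad) of the pip's ring, same zero and sense as the dial's. The ring is preset and cannot be moved by touch.
- bezel_pip (a point): White pip, 12 x 6 mm, on the flat black ring (72 mm across, flush with the deck) around the dial; the point lies 30 mm from the axis; x axis = from the axis outwards through the pip.
- key (a joint): Travel (m) of the start key: 0 up, 0.004 fully down; springs back. Takes 2 N to start and 5 N fully down.
- key_top (a point): Centre of the start key's top face, a grey key 18 mm (timer x) by 26 mm (timer y), 6 mm proud of the deck, 47 mm from the timer's axis towards its front (-x).
- mat: Blue desk mat 360 x 500 x 4 mm, fixed on the desk; origin at the centre of its underside. The timer stands on its top, 4 mm above the desk.
- mouse: Bystander: black computer mouse 100 x 58 x 32 mm on the mat, origin under its centre.
- mug: Bystander: white mug, 80 mm across, 95 mm high, beside the mat, origin under its centre.
- stapler: Bystander: black stapler 135 x 36 x 42 mm beside the mat, origin under its centre.
Things that resemble listed ones, but are neither listed nor needed, are in the scene too. What is shaped like the timer but brown or yellow is not meant.

How it is judged:
On the way, in this order (a step that is already met when the one before it is completed fails the run):
1. the dial's pointer lines up with the pip (within 0.1 rad) and the timer has not spun or shifted (front and axis within 14 mm of their start) (angle between the x axis of dial_pointer and the x axis of bezel_pip, either way round below 0.1 rad and distance of each of timer_front, timer_axis from where it was at the start of the episode below 0.014 m), for 0.3 s.
2. then the start key is pressed down (more than 3 mm of its 4) with the dial still at the pip (value of joint key above 0.003 m and angle between the x axis of dial_pointer and the x axis of bezel_pip, either way round below 0.1 rad), for 0.1 s.
At the end, for the whole second after the job is handed in: The pointer lines up with the pip within 0.1 rad, the start key has been pressed and is up again (under 1 mm), and the timer stands flat and still where it stood, its axis and its front window each within 14 mm of their start (all of step 1 and value of joint key below 0.001 m and angle between timer's own z axis and vertical below 0.05 rad and linear speed of timer below 0.01 m/s and angular speed of timer below 0.1 rad/s); the robot touches nothing.
It fails at once if the timer is pressed onto the mat with more than 30 N (contact force between timer and mat above 30 N).
It fails at once if the timer spins or slides (front window or axis more than 20 mm from its start) (distance of any of timer_front, timer_axis from where it was at the start of the episode above 0.02 m).
It fails at once if the timer is tipped by more than 0.2 rad (angle between timer's own z axis and vertical above 0.2 rad).
It fails at once if the mouse, mug or stapler is moved by more than 15 mm (distance of any of mouse, mug, stapler from where it was at the start of the episode above 0.015 m).
It also fails if it takes over 51 s, if anything falls off the work surface, if the arm or the gripper's body presses on something with over 40 N, if the wrist force passes 120 N, or if a joint passes its speed limit or range.

### The arm

A 6-joint arm with a two-finger parallel gripper is mounted at the origin on the work surface. World frame = base frame: x ahead of the robot, y to its left, z up, the work surface at z = 0. Lengths are in m, angles in rad, forces in N, time in s.
With the tool pointing down it reaches from about 0.275 to 0.875 m from the base axis. Payload 12.5 kg.
Tool frame: the origin (TCP) lies at the very end of the fingers, on their centre line; the grasp point (between the pads) lies behind it (arm.grip_depth is the z of the grasp point in the tool frame, in m); z points along the fingers, y is the line along which they close (so a half turn about z gives the same grasp; the last joint's range is limited). The gripper opens to 85 mm and grips with 20 to 120 N. Pads are 22 mm wide; open, the fingers measure 114 mm over their backs; the gripper's body (76 mm by 85 mm) begins 54 mm behind the grasp point. The pads swing forward as they close: fully open they stand 13 mm farther back than shut.
Start: joints at [1.16, 0.351, 1.652, -0, 1.139, -0.085], TCP at [0.176, 0.521, 0.231] pointing down, gripper open.
Joint ranges: [-2.75, 2.75], [-0.79, 2.1], [0.01, 2.65], [-1.57, 4.71], [0.07, 3.14], [-2.87, 2.87]. Speed limits (rad/s): [2.22, 2.22, 2.79, 3.14, 3.14, 3.14].

### API

Orientations are given as [roll, pitch, yaw] about the fixed x, y, z axes, in that order (R = Rz(yaw) Ry(pitch) Rx(roll)).
In Python, from workcell import arm gives the robot as it stands.
- The arm moves only by the shell command python3 -m pendant 'ROWS' [FORCE]. ROWS is JSON, a list of rows, each an object of numbers: "wx", "wy", "wz": the turn, a rotation vector about the tool's x, y, z in rad; "tx", "ty", "tz": the shift along the tool's x, y, z in mm; "hand": the opening, from 0 (shut) to 1 (fully open). In form: [{"wx": .., "wy": .., "wz": .., "tx": .., "ty": .., "tz": .., "hand": ..}, ...]. A call has 1 to 12 rows; each row is the pose to reach, as a shift and turn from the pose commanded when the call began, along the tool's axes at that moment; what a row does not reach only later rows make up. A row lasts 1/12 s, in which the tool goes at most 41.7 mm and 7.16 degrees, less where a joint would pass 70% of its speed; a pose out of reach is approached as far as the arm can. A call with a gripper value outside its range is refused whole. The fingers move at their own pace and stop on an object; FORCE is the grip in N (left out, the last holds). Time passes only in rows, so rows that repeat a pose let the fingers close. It gives the time, the measured TCP pose, the force, the opening and the grip force at its end, in the units of the state.
- arm.sense(): the state, without advancing time (a new reading comes with each control period).
- arm.capture(name): name is "scene" or "top" or "wrist"; returns (picture, depth): 384x512x3 uint8, blue, green, red; 384x512 float32, m along the optical axis (not along the pixel's ray), 0 where there is no reading.
- arm.calibration(name): a dict with "mtx" (3x3 intrinsics, pixels), "R" (3x3) and "t" (3): a world point X has camera coordinates R X + t. Camera axes: x right, y down, z forward; pixel columns grow to the right and rows downward; lengths in m; the calibration is good to about 2 mm. A picture is of the moment at which its call begins: read the wrist's pose just before it. calibration takes no time and is no camera call; for the wrist camera it gives the pose at the moment of the call.
- arm.finish_job(): hands the job in; it is judged then, once.
The state is a dict: "time": time; "joint_positions": joint angles; "joint_vel": joint speeds; "joint_torque": joint torques, N m; "eef_pos": TCP position; "eef_rot": TCP orientation; "force": force on the tool from outside, world axes, zero at the start; "torque": the same for the moment, N m; "opening": opening from 0.0 (shut) to 1.0 (fully open); "finger_force": force on a finger pad.
Only numpy, scipy, OpenCV 4.12 (cv2) and the standard library are available. Lean on these libraries where they do the work, as an engineer would, in place of code of your own. Each camera call takes 0.05 s, during which the arm holds its last target. There are 200 camera calls.

## Working session

There is one attempt and no reset: what is moved stays moved. The work goes in short steps, Python scripts to look and compute and a shell command to move; the robot and the scene stay as the last step left them, time stands still between calls to the robot, and variables do not carry over. Pictures are saved under pics/ and viewed, at most 10 in all, crops included, and the job is handed in when it is done.

```bash
mkdir -p pics; ls
python3 - <<'E'
from workcell import arm
import cv2
s=arm.sense();print(s['time'],s['eef_pos'],s['eef_rot'],s['force'],s['opening'],arm.grip_depth)
a,d=arm.capture("scene");b,d2=arm.capture("top")
cv2.imwrite("pics/top.png",cv2.resize(b,(800,600)))
cv2.imwrite("pics/scene.png",a)
import numpy as np
np.savez("c0.npz",a=a,d=d,b=b,d2=d2)
E
```

```text
pics
0.0 [0.17588565 0.52076805 0.23075507] [-3.14041722e+00 -1.08482958e-04  2.81580273e+00] [-0.56928289  0.69177944  0.02681134] 1.0029364001396361 -0.0187
```

View pics/top.png

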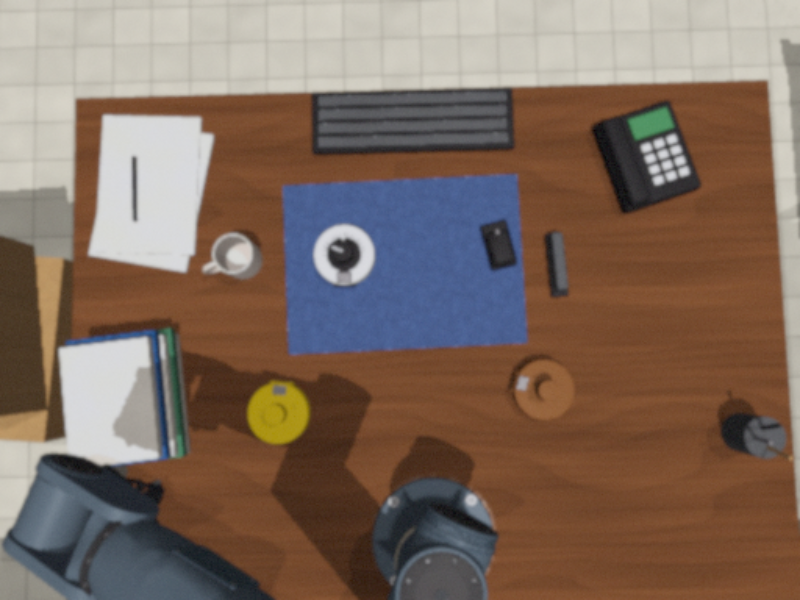

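View pics/scene.png

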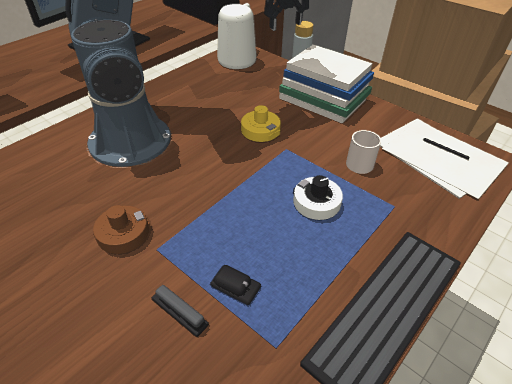

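The top picture shows three timer shapes: white on the mat at (344,254), yellow at (278,412) and brown at (543,388). The white one is meant, since the housing is described as white and it stands on the mat. Its key faces the robot. Next I'll locate it and enlarge a crop.

```bash
cat > h.py <<'E'
from workcell import arm
import numpy as np, cv2
def ray(c,uv,z):
    "world point of pixel uv on the plane at height z; c = calibration"
    R,t=np.array(c['R']),np.array(c['t']); o=-R.T@t
    d=R.T@np.linalg.solve(np.array(c['mtx']),[uv[0],uv[1],1.]); return o+d*(z-o[2])/d[2]
E
python3 - <<'E'
from h import *
z=np.load("c0.npz");b=z['b']
c=arm.calibration("top")
crop=cv2.resize(b[135:195,185:255],None,fx=10,fy=10,interpolation=cv2.INTER_CUBIC)
cv2.imwrite("pics/crop.png",crop)
hsv=cv2.cvtColor(b,cv2.COLOR_BGR2HSV)
m=((hsv[...,1]<60)&(hsv[...,2]>120)).astype('uint8')
m[:, :195]=0;m[:,250:]=0;m[:135]=0;m[195:]=0
cn=max(cv2.findContours(m,cv2.RETR_EXTERNAL,cv2.CHAIN_APPROX_NONE)[0],key=cv2.contourArea)
(u,r)=cv2.minEnclosingCircle(cn);print(u,r,ray(c,u,.044),ray(c,(u[0]+r,u[1]),.044))
s=arm.sense();w=arm.calibration("wrist")
R=np.array(w['R']);print('wrist cam pos',-R.T@w['t'],'fwd',R[2],'right',R[0], w['mtx'])
E
```

```text
(219.7888946533203, 162.74000549316406) 20.184282302856445 [0.580858   0.16643302 0.044     ] [0.57927715 0.10173935 0.044     ]
wrist cam pos [0.11270813 0.54243465 0.37295645] fwd [ 0.24886976 -0.08533467 -0.96477035] right [ 0.31987672  0.9474583  -0.0012888 ] [[335.7403755    0.         255.59786149]
 [  0.         335.7403755  186.86470776]
 [  0.           0.           1.        ]]
```

View pics/crop.png

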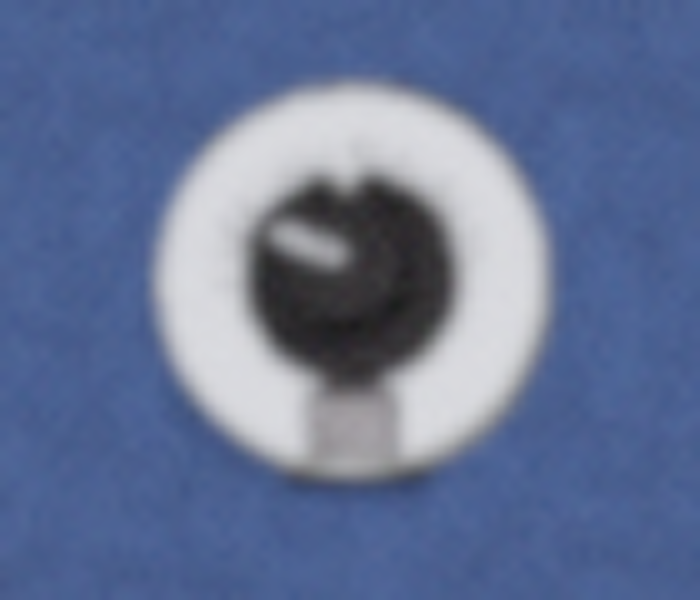

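White housing confirmed: key towards the robot, at crop (355,425); pointer to upper left, at (275,230); pip near (347,185). Moving over it now to look with the wrist camera.

```bash
python3 -m pendant '[{"tx":-15,"ty":-6},{"tx":-45,"ty":-19},{"tx":-80,"ty":-33},{"tx":-115,"ty":-48},{"tx":-150,"ty":-62},{"tx":-185,"ty":-77},{"tx":-220,"ty":-91},{"tx":-255,"ty":-106},{"tx":-290,"ty":-120},{"tx":-325,"ty":-135},{"tx":-360,"ty":-149},{"tx":-390,"ty":-162}]' && python3 -m pendant '[{"tx":-25,"ty":-11},{"tx":-50,"ty":-22,"tz":5},{"tx":-75,"ty":-32,"tz":12},{"tx":-95,"ty":-40,"tz":20},{"tx":-107,"ty":-45,"tz":20},{"tx":-107,"ty":-45,"tz":20},{"tx":-107,"ty":-45,"tz":20}]'
python3 - <<'E'
from h import *
w=arm.calibration("wrist");a,d=arm.capture("wrist");np.savez("w1.npz",a=a,d=d,**{k:np.array(w[k]) for k in w})
cv2.imwrite("pics/w1.png",cv2.resize(a,(800,600),interpolation=cv2.INTER_CUBIC))
s=arm.sense();print(s['time'],s['eef_pos'],s['eef_rot'],s['force'],s['joint_positions'])
E
```

```text
schema error: expected keys wx, wy, wz, tx, ty, tz, hand
```

```bash
python3 -m pendant '[{"wx":0,"wy":0,"wz":0,"tx":-15,"ty":-6,"tz":0,"hand":1},{"wx":0,"wy":0,"wz":0,"tx":-45,"ty":-19,"tz":0,"hand":1},{"wx":0,"wy":0,"wz":0,"tx":-80,"ty":-33,"tz":0,"hand":1},{"wx":0,"wy":0,"wz":0,"tx":-115,"ty":-48,"tz":0,"hand":1},{"wx":0,"wy":0,"wz":0,"tx":-150,"ty":-62,"tz":0,"hand":1},{"wx":0,"wy":0,"wz":0,"tx":-185,"ty":-77,"tz":0,"hand":1},{"wx":0,"wy":0,"wz":0,"tx":-220,"ty":-91,"tz":0,"hand":1},{"wx":0,"wy":0,"wz":0,"tx":-255,"ty":-106,"tz":0,"hand":1},{"wx":0,"wy":0,"wz":0,"tx":-290,"ty":-120,"tz":0,"hand":1},{"wx":0,"wy":0,"wz":0,"tx":-325,"ty":-135,"tz":0,"hand":1},{"wx":0,"wy":0,"wz":0,"tx":-360,"ty":-149,"tz":0,"hand":1},{"wx":0,"wy":0,"wz":0,"tx":-390,"ty":-162,"tz":0,"hand":1}]' && python3 -m pendant '[{"wx":0,"wy":0,"wz":0,"tx":-25,"ty":-11,"tz":0,"hand":1},{"wx":0,"wy":0,"wz":0,"tx":-50,"ty":-22,"tz":5,"hand":1},{"wx":0,"wy":0,"wz":0,"tx":-75,"ty":-32,"tz":12,"hand":1},{"wx":0,"wy":0,"wz":0,"tx":-95,"ty":-40,"tz":20,"hand":1},{"wx":0,"wy":0,"wz":0,"tx":-107,"ty":-45,"tz":20,"hand":1},{"wx":0,"wy":0,"wz":0,"tx":-107,"ty":-45,"tz":20,"hand":1},{"wx":0,"wy":0,"wz":0,"tx":-107,"ty":-45,"tz":20,"hand":1}]'
python3 - <<'E'
from h import *
w=arm.calibration("wrist");a,d=arm.capture("wrist");np.savez("w1.npz",a=a,d=d,**{k:np.array(w[k]) for k in w})
cv2.imwrite("pics/w1.png",cv2.resize(a,(800,600),interpolation=cv2.INTER_CUBIC))
s=arm.sense();print(s['time'],s['eef_pos'],s['eef_rot'],s['force'],s['joint_positions'])
E
```

```text
time: 1.1
eef_pos: [0.4951, 0.2409, 0.2311]
eef_rot: [-3.141, -0.0, 2.815]
force: [0.9, 0.3, -0.6]
opening: 0.998
finger_force: 0.0
time: 1.68
eef_pos: [0.5804, 0.166, 0.2113]
eef_rot: [-3.141, -0.001, 2.815]
force: [-0.3, 0.1, -0.2]
opening: 1.003
finger_force: 0.0
1.7333 [0.58007837 0.16649603 0.21153995] [ 3.14146519e+00 -2.72250603e-04  2.81598528e+00] [ 0.10794238 -0.13201613  0.4435981 ] [ 2.02273625e-01  4.67297883e-01  1.52777288e+00  2.71283925e-04
  1.14669289e+00 -1.04302697e+00]
```

View pics/w1.png

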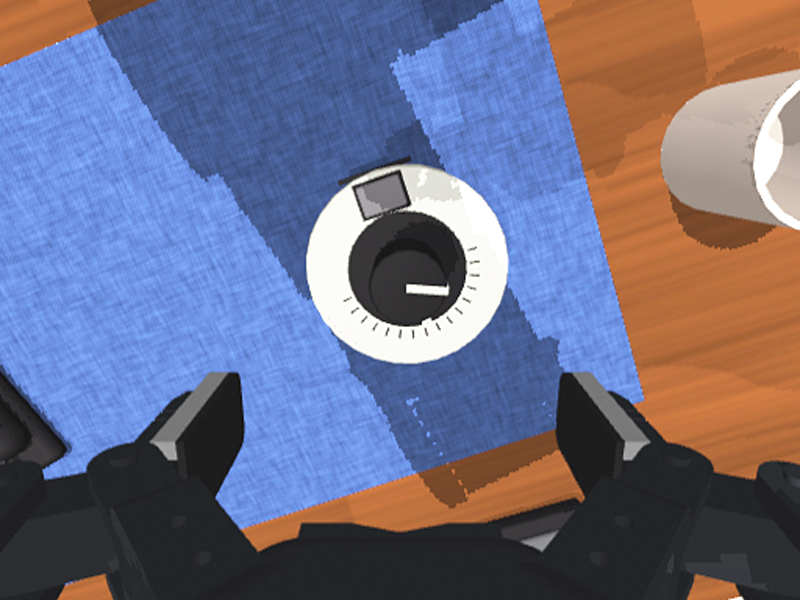

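The timer fills the middle of the wrist view: key at (381,194), pointer from (407,289) to (448,290), and the pip hidden close behind the cap near (430,322). I'll enlarge it.

Run:
```python
from h import *
z=np.load("w1.npz");a=z['a']
cv2.imwrite("pics/w1c.png",cv2.resize(a[98:240,190:332],(600,600),interpolation=cv2.INTER_CUBIC))
```

```text
(no output)
```

View pics/w1c.png

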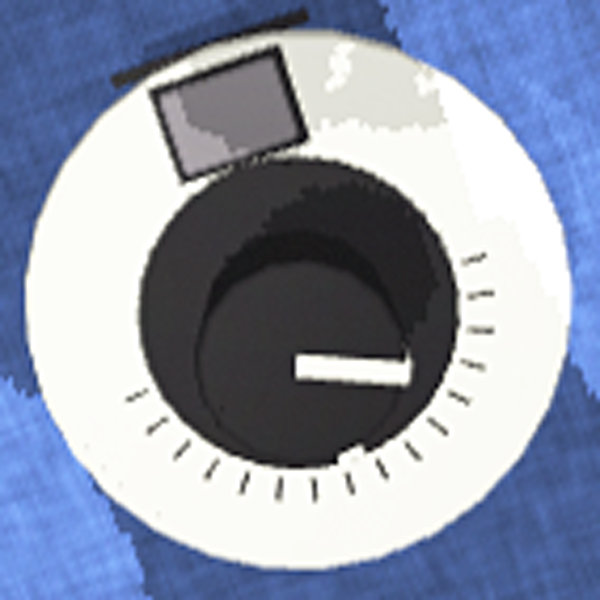

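Run:
```python
from h import *
z=np.load("w1.npz");a=z['a'];d=z['d'];c=z;k=142/600
px=lambda u,v:(190+u*k-.4,98+v*k-.4)
W=lambda u,v,h:ray(c,px(u,v),h)[:2]
E=[(140,312),(460,312),(300,157),(300,468),(187,200),(187,425),(413,200),(413,425)]
def circ(P):
    P=np.array(P);A=np.c_[2*P,np.ones(len(P))];s=np.linalg.lstsq(A,(P**2).sum(1),rcond=None)[0];return s[:2],np.sqrt(s[2]+s[0]**2+s[1]**2)
ctr,r=circ([W(*p,.044) for p in E[:4]]);print('ring',ctr,r)
hsv=cv2.cvtColor(a,cv2.COLOR_BGR2HSV);m=((hsv[...,1]<60)&(hsv[...,2]>120)).astype('uint8');m[:95]=0;m[245:]=0;m[:,:185]=0;m[:,340:]=0
cn=max(cv2.findContours(m,cv2.RETR_EXTERNAL,cv2.CHAIN_APPROX_NONE)[0],key=cv2.contourArea)
cn=np.array([p for p in cn[:,0] if p[1]>160],float)
hc,hr=circ([ray(c,p,.044)[:2] for p in cn]);print('housing',hc,hr)
key=np.mean([W(*p,.050) for p in [(155,92),(278,48),(303,138),(186,180)]],0);print('key',key,np.linalg.norm(key-hc))
an=lambda v:np.degrees(np.arctan2(v[1],v[0]))
print('front az',an(key-hc), 'housing edge of key', [an(W(*p,.05)-W(*q,.05)) for p,q in [((155,92),(186,180)),((278,48),(303,138))]])
v0,v1=W(296,367,.085),W(410,371,.085);pp=an(v1-v0);print('pointer',pp,np.linalg.norm(v1-v0),v0)
for C in(ctr,hc):
    q=W(357,462,.044)-C;print('pip',an(q),np.linalg.norm(q),'turn cw',pp-an(q))
for u,v in[(300,330),(250,350),(300,420)]:
    x=px(u,v);dd=d[int(round(x[1])),int(round(x[0]))];X=np.linalg.solve(c['mtx'],[x[0],x[1],1])*dd;print('top pt',c['R'].T@(X-c['t']))
print('cap',circ([W(*p,.085) for p in[(197,360),(409,360),(303,258),(303,463)]]))
```

```text
ring [0.58533064 0.16934655] 0.03566289007460438
housing [0.58488628 0.16892715] 0.060444717033943766
key [0.53783994 0.16963161] 0.047051623552095974
front az 179.1421346305009 housing edge of key [np.float64(179.8568399406906), np.float64(177.20267217148046)]
pointer 69.23238669427312 0.022349636705857538 [0.58555891 0.16784302]
pip 2.509982679196067 0.03660417153659174 turn cw 66.72240401507705
pip 3.127552629813773 0.03706862127486119 turn cw 66.10483406445934
top pt [0.5785353  0.17100037 0.08595384]
top pt [0.57923536 0.16051459 0.08583725]
top pt [0.59621057 0.16511672 0.08459972]
cap (array([0.5851351 , 0.16942585]), np.float64(0.02071958193207671))
```

Axis at about (0.585, 0.169); the dial needs about 66° clockwise. I'll pre-turn −0.6 rad so the fingers never sweep over the key, then descend.

```bash
python3 -m pendant '[{"wx":0,"wy":0,"wz":-0.1,"tx":-2,"ty":2,"tz":10,"hand":1},{"wx":0,"wy":0,"wz":-0.2,"tx":-4,"ty":4,"tz":25,"hand":1},{"wx":0,"wy":0,"wz":-0.3,"tx":-4,"ty":4,"tz":45,"hand":1},{"wx":0,"wy":0,"wz":-0.4,"tx":-4,"ty":4,"tz":65,"hand":1},{"wx":0,"wy":0,"wz":-0.5,"tx":-4,"ty":4,"tz":85,"hand":1},{"wx":0,"wy":0,"wz":-0.6,"tx":-4,"ty":4,"tz":105,"hand":1},{"wx":0,"wy":0,"wz":-0.6,"tx":-4,"ty":4,"tz":120,"hand":1},{"wx":0,"wy":0,"wz":-0.6,"tx":-4,"ty":4,"tz":135,"hand":1},{"wx":0,"wy":0,"wz":-0.6,"tx":-4,"ty":4,"tz":148,"hand":1},{"wx":0,"wy":0,"wz":-0.6,"tx":-4,"ty":4,"tz":158,"hand":1},{"wx":0,"wy":0,"wz":-0.6,"tx":-4,"ty":4,"tz":158,"hand":1},{"wx":0,"wy":0,"wz":-0.6,"tx":-4,"ty":4,"tz":158,"hand":1}]'
python3 - <<'E'
from h import *
w=arm.calibration("wrist");a,d=arm.capture("wrist");np.savez("w2.npz",a=a,d=d,**{k:np.array(w[k]) for k in w})
cv2.imwrite("pics/w2.png",a)
E
```

```text
time: 2.73
eef_pos: [0.5855, 0.1687, 0.0535]
eef_rot: [3.142, -0.0, -2.867]
force: [-0.1, 0.3, 0.6]
opening: 0.998
finger_force: 0.0
```

View pics/w2.png

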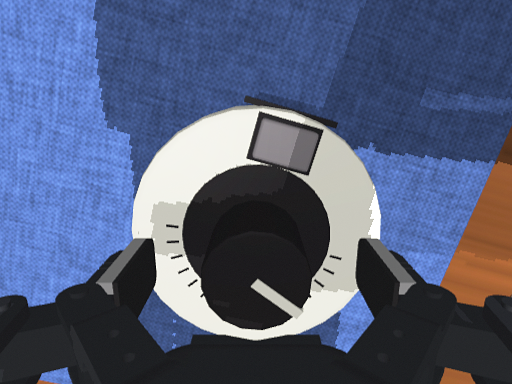

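Fingers straddle the cap symmetrically (pads at columns 155 and 358, cap centre 256). Closing.

```bash
python3 -m pendant '[{"wx":0,"wy":0,"wz":0,"tx":0,"ty":0,"tz":0,"hand":0.7},{"wx":0,"wy":0,"wz":0,"tx":0,"ty":0,"tz":0,"hand":0.6},{"wx":0,"wy":0,"wz":0,"tx":0,"ty":0,"tz":0,"hand":0.5},{"wx":0,"wy":0,"wz":0,"tx":0,"ty":0,"tz":0,"hand":0.4},{"wx":0,"wy":0,"wz":0,"tx":0,"ty":0,"tz":0,"hand":0.3},{"wx":0,"wy":0,"wz":0,"tx":0,"ty":0,"tz":0,"hand":0.2},{"wx":0,"wy":0,"wz":0,"tx":0,"ty":0,"tz":0,"hand":0.2},{"wx":0,"wy":0,"wz":0,"tx":0,"ty":0,"tz":0,"hand":0.2}]' 60
python3 -m pendant '[{"wx":0,"wy":0,"wz":0,"tx":0,"ty":0,"tz":0.5,"hand":0.2},{"wx":0,"wy":0,"wz":0,"tx":0,"ty":0,"tz":1,"hand":0.2},{"wx":0,"wy":0,"wz":0,"tx":0,"ty":0,"tz":1,"hand":0.2}]'
```

```text
time: 3.45
eef_pos: [0.5859, 0.1685, 0.0534]
eef_rot: [-3.142, 0.001, -2.867]
force: [1.4, 1.5, 0.9]
opening: 0.474
finger_force: 60.3
time: 3.7
eef_pos: [0.5858, 0.1684, 0.0523]
eef_rot: [-3.142, 0.0, -2.867]
force: [1.6, 1.0, -0.5]
opening: 0.478
finger_force: 60.3
```

```bash
for i in 1; do python3 -m pendant '[{"wx":0,"wy":0,"wz":0,"tx":0,"ty":0,"tz":0.5,"hand":0.2},{"wx":0,"wy":0,"wz":0,"tx":0,"ty":0,"tz":0.5,"hand":0.2}]'; done
python3 -m pendant '[{"wx":0,"wy":0,"wz":0,"tx":0,"ty":0,"tz":0.3,"hand":0.2},{"wx":0,"wy":0,"wz":0,"tx":0,"ty":0,"tz":0.3,"hand":0.2}]'
```

```text
time: 3.87
eef_pos: [0.5858, 0.1684, 0.0518]
eef_rot: [-3.142, 0.0, -2.867]
force: [2.0, 2.0, 0.9]
opening: 0.479
finger_force: 60.3
time: 4.03
eef_pos: [0.5858, 0.1684, 0.0515]
eef_rot: [-3.142, 0.0, -2.867]
force: [1.3, 1.4, 1.0]
opening: 0.472
finger_force: 60.3
```

```bash
python3 -m pendant '[{"wx":0,"wy":0,"wz":0,"tx":0,"ty":0,"tz":0.3,"hand":0.2},{"wx":0,"wy":0,"wz":0,"tx":0,"ty":0,"tz":0.3,"hand":0.2}]' | grep -E "force|pos"
python3 -m pendant '[{"wx":0,"wy":0,"wz":0,"tx":0,"ty":0,"tz":0.3,"hand":0.2},{"wx":0,"wy":0,"wz":0,"tx":0,"ty":0,"tz":0.3,"hand":0.2}]'| grep -E "force|pos"
```

```text
eef_pos: [0.5857, 0.1684, 0.0512]
force: [1.5, 1.3, 1.1]
finger_force: 60.3
eef_pos: [0.5857, 0.1684, 0.0509]
force: [1.4, 1.4, 0.9]
finger_force: 60.3
```

```bash
python3 -m pendant '[{"wx":0,"wy":0,"wz":0,"tx":0,"ty":0,"tz":0.3,"hand":0.2},{"wx":0,"wy":0,"wz":0,"tx":0,"ty":0,"tz":0.3,"hand":0.2}]' | grep -E "force|pos"
python3 -m pendant '[{"wx":0,"wy":0,"wz":0,"tx":0,"ty":0,"tz":0.3,"hand":0.2},{"wx":0,"wy":0,"wz":0,"tx":0,"ty":0,"tz":0.3,"hand":0.2}]'| grep -E "force|pos"
```

```text
eef_pos: [0.5857, 0.1684, 0.0506]
force: [1.6, 1.1, 2.4]
finger_force: 60.3
eef_pos: [0.5857, 0.1684, 0.0506]
force: [0.7, 0.8, 5.6]
finger_force: 60.7
```

```bash
python3 -m pendant '[{"wx":0,"wy":0,"wz":0,"tx":0,"ty":0,"tz":0.3,"hand":0.2},{"wx":0,"wy":0,"wz":0,"tx":0,"ty":0,"tz":0.3,"hand":0.2}]' | grep -E "force|pos"
```

```text
eef_pos: [0.5858, 0.1684, 0.0505]
force: [-0.3, 1.2, 7.5]
finger_force: 61.0
```

```bash
python3 -m pendant '[{"wx":0,"wy":0,"wz":0,"tx":0,"ty":0,"tz":0.3,"hand":0.2},{"wx":0,"wy":0,"wz":0,"tx":0,"ty":0,"tz":0.6,"hand":0.2},{"wx":0,"wy":0,"wz":0,"tx":0,"ty":0,"tz":0.6,"hand":0.2}]' | grep -E "force|pos"
```

```text
eef_pos: [0.5859, 0.1685, 0.0505]
force: [-1.9, 0.5, 13.4]
finger_force: 61.5
```

```bash
python3 -m pendant '[{"wx":0,"wy":0,"wz":0.05,"tx":0,"ty":0,"tz":0.1,"hand":0.2},{"wx":0,"wy":0,"wz":0.1,"tx":0,"ty":0,"tz":0.1,"hand":0.2},{"wx":0,"wy":0,"wz":0.16,"tx":0,"ty":0,"tz":0.1,"hand":0.2},{"wx":0,"wy":0,"wz":0.22,"tx":0,"ty":0,"tz":0.1,"hand":0.2},{"wx":0,"wy":0,"wz":0.25,"tx":0,"ty":0,"tz":0.1,"hand":0.2},{"wx":0,"wy":0,"wz":0.25,"tx":0,"ty":0,"tz":0.1,"hand":0.2}]'
python3 - <<'E'
from h import *
w=arm.calibration("wrist");a,d=arm.capture("wrist");np.savez("w3.npz",a=a,d=d,**{k:np.array(w[k]) for k in w})
cv2.imwrite("pics/w3.png",a);print(arm.sense()['torque'])
E
```

```text
time: 5.62
eef_pos: [0.5859, 0.1684, 0.0504]
eef_rot: [-3.141, 0.001, -3.119]
force: [-3.1, -0.5, 13.3]
opening: 0.474
finger_force: 61.9
[-0.08824714  0.46050861  0.06895585]
```

View pics/w3.png

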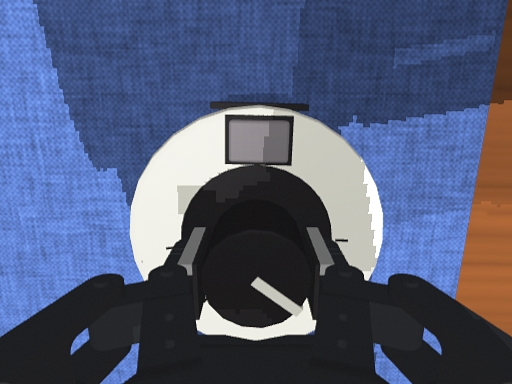

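Key moved in the camera frame (284→259) while the pointer stayed fixed to the gripper, so the timer holds and the dial turns. Continuing.

```bash
python3 -m pendant '[{"wx":0,"wy":0,"wz":0.06,"tx":0,"ty":0,"tz":0,"hand":0.2},{"wx":0,"wy":0,"wz":0.12,"tx":0,"ty":0,"tz":0,"hand":0.2},{"wx":0,"wy":0,"wz":0.18,"tx":0,"ty":0,"tz":0,"hand":0.2},{"wx":0,"wy":0,"wz":0.24,"tx":0,"ty":0,"tz":0,"hand":0.2},{"wx":0,"wy":0,"wz":0.3,"tx":0,"ty":0,"tz":0,"hand":0.2},{"wx":0,"wy":0,"wz":0.36,"tx":0,"ty":0,"tz":0,"hand":0.2},{"wx":0,"wy":0,"wz":0.42,"tx":0,"ty":0,"tz":0,"hand":0.2},{"wx":0,"wy":0,"wz":0.42,"tx":0,"ty":0,"tz":0,"hand":0.2}]'
```

```text
time: 6.33
eef_pos: [0.5858, 0.1683, 0.0504]
eef_rot: [-3.141, 0.0, 2.743]
force: [-3.5, -1.1, 14.2]
opening: 0.477
finger_force: 61.9
```

```bash
python3 -m pendant '[{"wx":0,"wy":0,"wz":0.06,"tx":0,"ty":0,"tz":0,"hand":0.2},{"wx":0,"wy":0,"wz":0.12,"tx":0,"ty":0,"tz":0,"hand":0.2},{"wx":0,"wy":0,"wz":0.18,"tx":0,"ty":0,"tz":0,"hand":0.2},{"wx":0,"wy":0,"wz":0.24,"tx":0,"ty":0,"tz":0,"hand":0.2},{"wx":0,"wy":0,"wz":0.3,"tx":0,"ty":0,"tz":0,"hand":0.2},{"wx":0,"wy":0,"wz":0.36,"tx":0,"ty":0,"tz":0,"hand":0.2},{"wx":0,"wy":0,"wz":0.42,"tx":0,"ty":0,"tz":0,"hand":0.2},{"wx":0,"wy":0,"wz":0.47,"tx":0,"ty":0,"tz":0,"hand":0.2},{"wx":0,"wy":0,"wz":0.47,"tx":0,"ty":0,"tz":0,"hand":0.2}]'
python3 - <<'E'
from h import *
w=arm.calibration("wrist");a,d=arm.capture("wrist");np.savez("w4.npz",a=a,d=d,**{k:np.array(w[k]) for k in w})
cv2.imwrite("pics/w4.png",cv2.resize(a[80:368,64:448],(800,600),interpolation=cv2.INTER_CUBIC))
E
```

```text
time: 7.08
eef_pos: [0.5856, 0.1682, 0.0504]
eef_rot: [-3.141, 0.0, 2.273]
force: [-2.6, -1.5, 15.2]
opening: 0.474
finger_force: 61.9
```

View pics/w4.png

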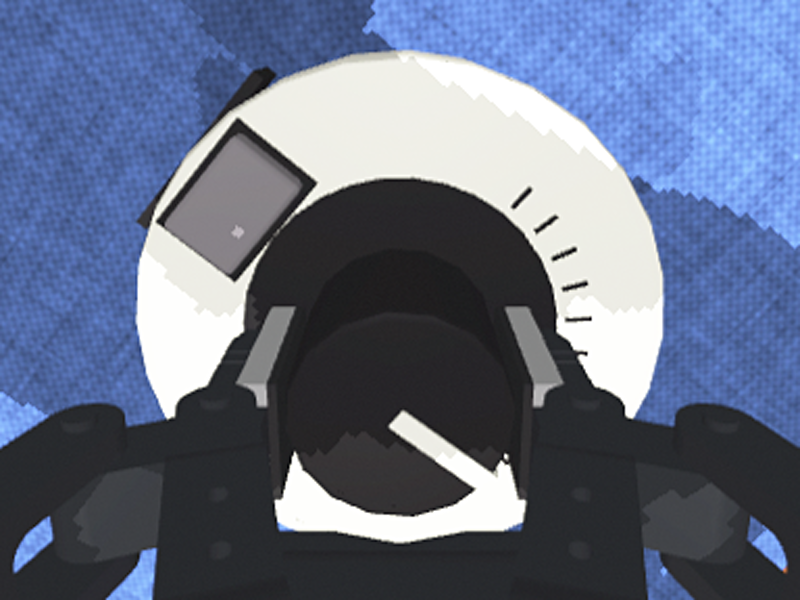

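Dial has been turned; the pip is hidden by the cap. I'll unload, release, rise and look from the side.

```bash
python3 -m pendant '[{"wx":0,"wy":0,"wz":0,"tx":0,"ty":0,"tz":-0.6,"hand":0.2},{"wx":0,"wy":0,"wz":0,"tx":0,"ty":0,"tz":-1.2,"hand":0.2},{"wx":0,"wy":0,"wz":0,"tx":0,"ty":0,"tz":-1.2,"hand":0.2},{"wx":0,"wy":0,"wz":0,"tx":0,"ty":0,"tz":-1.2,"hand":0.7},{"wx":0,"wy":0,"wz":0,"tx":0,"ty":0,"tz":-1.2,"hand":0.9},{"wx":0,"wy":0,"wz":0,"tx":0,"ty":0,"tz":-1.2,"hand":1},{"wx":0,"wy":0,"wz":0,"tx":0,"ty":0,"tz":-1.2,"hand":1},{"wx":0,"wy":0,"wz":0,"tx":0,"ty":0,"tz":-1.2,"hand":1}]'
python3 -m pendant '[{"wx":0,"wy":0,"wz":0,"tx":0,"ty":0,"tz":-15,"hand":1},{"wx":0,"wy":0,"wz":0,"tx":0,"ty":0,"tz":-40,"hand":1},{"wx":0,"wy":0,"wz":0.1,"tx":0,"ty":0,"tz":-70,"hand":1},{"wx":0,"wy":0,"wz":0.2,"tx":-10,"ty":0,"tz":-95,"hand":1},{"wx":0,"wy":0,"wz":0.3,"tx":-20,"ty":0,"tz":-120,"hand":1},{"wx":0,"wy":0,"wz":0.4,"tx":-28,"ty":0,"tz":-135,"hand":1},{"wx":0,"wy":0,"wz":0.5,"tx":-35,"ty":0,"tz":-145,"hand":1},{"wx":0,"wy":0,"wz":0.6,"tx":-40,"ty":0,"tz":-150,"hand":1},{"wx":0,"wy":0,"wz":0.7,"tx":-40,"ty":0,"tz":-150,"hand":1},{"wx":0,"wy":0,"wz":0.7,"tx":-40,"ty":0,"tz":-150,"hand":1},{"wx":0,"wy":0,"wz":0.7,"tx":-40,"ty":0,"tz":-150,"hand":1}]'
python3 - <<'E'
from h import *
w=arm.calibration("wrist");a,d=arm.capture("wrist");np.savez("w5.npz",a=a,d=d,**{k:np.array(w[k]) for k in w})
p=np.array(w['R'])@[.585,.169,.06]+w['t'];p=np.array(w['mtx'])@p;p=p[:2]/p[2];x0,y0=(p-75).astype(int);print(x0,y0)
cv2.imwrite("pics/w5.png",cv2.resize(a[y0:y0+150,x0:x0+150],(600,600),interpolation=cv2.INTER_CUBIC))
E
```

```text
time: 7.8
eef_pos: [0.5855, 0.1684, 0.0503]
eef_rot: [-3.141, -0.0, 2.276]
force: [1.3, 0.2, -0.3]
opening: 0.999
finger_force: 0.0
time: 8.72
eef_pos: [0.6114, 0.1379, 0.2002]
eef_rot: [-3.141, 0.0, 1.579]
force: [-0.4, 0.0, -0.4]
opening: 1.001
finger_force: 0.0
149 63
```

View pics/w5.png

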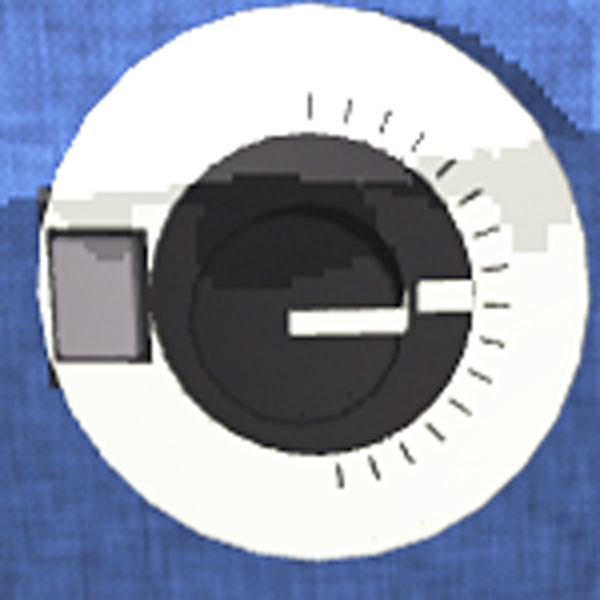

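Pointer runs (289,322)–(408,319) and pip (417,297)–(472,295), so they look parallel. I'll get numbers, and the offset to the key.

Run:
```python
from h import *
c=np.load("w5.npz");W=lambda u,v,h:ray(c,(149+u/4-.4,63+v/4-.4),h)[:2]
an=lambda v:np.degrees(np.arctan2(v[1],v[0]))
P=lambda p,q,h:an(W(*q,h)-W(*p,h))
print('pointer',P((289,322),(408,319),.083))
ctr=np.mean([W(152,293,.044),W(473,293,.044),W(312,133,.044),W(312,454,.044)],0)
hc=np.mean([W(38,283,.044),W(587,283,.044),W(312,4,.044),W(312,560,.044)],0)
print('pip axis',P((417,297),(472,295),.044),'radial',an(W(472,296,.044)-ctr),an(W(445,296,.044)-ctr))
key=np.mean([W(*p,.05) for p in[(52,230),(145,230),(150,360),(57,360)]],0)
print('ctr',ctr,hc,'key',key,'front az',an(key-ctr),np.linalg.norm(key-ctr))
s=arm.sense();y=s['eef_rot'][2];d=key-s['eef_pos'][:2]
print('tool d mm',1e3*(d@[np.cos(y),np.sin(y)]),1e3*(d@[np.sin(y),-np.cos(y)]),s['eef_pos'],y)
```

```text
pointer 1.9196140088697782
pip axis 2.5488382552722437 radial 0.3911199648691024 0.374150790651608
ctr [0.58523564 0.16912916] [0.5852517  0.17039024] key [0.53994758 0.16945136] front az 179.5923782368954 0.045289208105073246
tool d mm 32.064792702629674 -71.11287742478655 [0.61133225 0.1379963  0.20014785] 1.5793539736639957
```

Pointer and pip agree within about 1.5° and the axis hasn't moved. I'll shut the fingers, turn them tangential to the dial and go above the key.

```bash
python3 -m pendant '[{"wx":0,"wy":0,"wz":-0.12,"tx":5,"ty":-10,"tz":0,"hand":0.6},{"wx":0,"wy":0,"wz":-0.24,"tx":10,"ty":-20,"tz":0,"hand":0.3},{"wx":0,"wy":0,"wz":-0.36,"tx":15,"ty":-32,"tz":0,"hand":0},{"wx":0,"wy":0,"wz":-0.48,"tx":20,"ty":-44,"tz":10,"hand":0},{"wx":0,"wy":0,"wz":-0.6,"tx":25,"ty":-56,"tz":20,"hand":0},{"wx":0,"wy":0,"wz":-0.72,"tx":30,"ty":-68,"tz":30,"hand":0},{"wx":0,"wy":0,"wz":-0.84,"tx":32,"ty":-72.5,"tz":40,"hand":0},{"wx":0,"wy":0,"wz":-0.96,"tx":32,"ty":-72.5,"tz":50,"hand":0},{"wx":0,"wy":0,"wz":-1.08,"tx":32,"ty":-72.5,"tz":60,"hand":0},{"wx":0,"wy":0,"wz":-1.2,"tx":32,"ty":-72.5,"tz":70,"hand":0},{"wx":0,"wy":0,"wz":-1.32,"tx":32,"ty":-72.5,"tz":80,"hand":0},{"wx":0,"wy":0,"wz":-1.44,"tx":32,"ty":-72.5,"tz":80,"hand":0}]'
python3 -m pendant '[{"wx":0,"wy":0,"wz":-0.12,"tx":0,"ty":0,"tz":10,"hand":0},{"wx":0,"wy":0,"wz":-0.12,"tx":0,"ty":0,"tz":25,"hand":0},{"wx":0,"wy":0,"wz":-0.12,"tx":0,"ty":0,"tz":40,"hand":0},{"wx":0,"wy":0,"wz":-0.12,"tx":0,"ty":0,"tz":50,"hand":0},{"wx":0,"wy":0,"wz":-0.12,"tx":0,"ty":0,"tz":50,"hand":0},{"wx":0,"wy":0,"wz":-0.12,"tx":0,"ty":0,"tz":50,"hand":0}]'
python3 - <<'E'
from h import *
a,d=arm.capture("wrist");cv2.imwrite("pics/w6.png",a)
E
```

```text
time: 9.77
eef_pos: [0.5377, 0.1695, 0.1184]
eef_rot: [-3.141, -0.003, 3.025]
force: [-0.4, 0.5, -0.3]
opening: -0.001
finger_force: 0.0
time: 10.27
eef_pos: [0.5388, 0.1696, 0.0703]
eef_rot: [-3.141, -0.001, 3.137]
force: [-0.2, 0.8, 1.1]
opening: 0.001
finger_force: 0.0
```

View pics/w6.png

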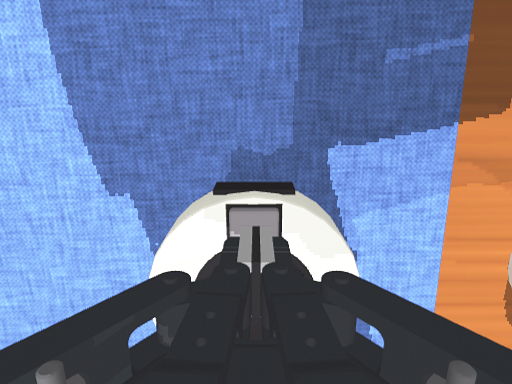

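Shut fingers centred on the key at column 256, about 20 mm above it. Descending and pressing.

```bash
python3 -m pendant '[{"wx":0,"wy":0,"wz":0,"tx":0,"ty":0,"tz":8,"hand":0},{"wx":0,"wy":0,"wz":0,"tx":0,"ty":0,"tz":15,"hand":0},{"wx":0,"wy":0,"wz":0,"tx":0,"ty":0,"tz":18,"hand":0},{"wx":0,"wy":0,"wz":0,"tx":0,"ty":0,"tz":19.5,"hand":0},{"wx":0,"wy":0,"wz":0,"tx":0,"ty":0,"tz":19.5,"hand":0}]' | grep -E "pos|force"
python3 -m pendant '[{"wx":0,"wy":0,"wz":0,"tx":0,"ty":0,"tz":0.7,"hand":0},{"wx":0,"wy":0,"wz":0,"tx":0,"ty":0,"tz":1.4,"hand":0},{"wx":0,"wy":0,"wz":0,"tx":0,"ty":0,"tz":2,"hand":0},{"wx":0,"wy":0,"wz":0,"tx":0,"ty":0,"tz":2,"hand":0}]'| grep -E "pos|force"
```

```text
eef_pos: [0.5387, 0.1695, 0.0506]
force: [0.3, -0.2, -0.1]
finger_force: 0.0
eef_pos: [0.5391, 0.1696, 0.0492]
force: [-0.5, 0.2, 2.6]
finger_force: 1.3
```

```bash
python3 -m pendant '[{"wx":0,"wy":0,"wz":0,"tx":0,"ty":0,"tz":0.7,"hand":0},{"wx":0,"wy":0,"wz":0,"tx":0,"ty":0,"tz":1.4,"hand":0},{"wx":0,"wy":0,"wz":0,"tx":0,"ty":0,"tz":2,"hand":0},{"wx":0,"wy":0,"wz":0,"tx":0,"ty":0,"tz":2,"hand":0}]'| grep -E "pos|force"
python3 -m pendant '[{"wx":0,"wy":0,"wz":0,"tx":0,"ty":0,"tz":0.5,"hand":0},{"wx":0,"wy":0,"wz":0,"tx":0,"ty":0,"tz":0.8,"hand":0},{"wx":0,"wy":0,"wz":0,"tx":0,"ty":0,"tz":0.8,"hand":0}]'| grep -E "pos|force"
```

```text
eef_pos: [0.5391, 0.1696, 0.0471]
force: [-0.5, 0.3, 4.9]
finger_force: 2.0
eef_pos: [0.5391, 0.1696, 0.0463]
force: [0.2, 0.7, 5.3]
finger_force: 2.3
```

```bash
python3 -m pendant '[{"wx":0,"wy":0,"wz":0,"tx":0,"ty":0,"tz":0.4,"hand":0},{"wx":0,"wy":0,"wz":0,"tx":0,"ty":0,"tz":0.7,"hand":0},{"wx":0,"wy":0,"wz":0,"tx":0,"ty":0,"tz":0.7,"hand":0}]'| grep -E "pos|force"
```

```text
eef_pos: [0.5391, 0.1696, 0.046]
force: [-1.4, -0.2, 9.7]
finger_force: 4.8
```

Force jumped with no further travel, so the key is bottomed. Letting go and rising.

```bash
python3 -m pendant '[{"wx":0,"wy":0,"wz":0,"tx":0,"ty":0,"tz":-2,"hand":0},{"wx":0,"wy":0,"wz":0,"tx":0,"ty":0,"tz":-6,"hand":0},{"wx":0,"wy":0,"wz":0,"tx":0,"ty":0,"tz":-15,"hand":0},{"wx":0,"wy":0,"wz":0,"tx":0,"ty":0,"tz":-40,"hand":0},{"wx":0,"wy":0,"wz":0,"tx":0,"ty":0,"tz":-70,"hand":0},{"wx":0,"wy":0,"wz":0,"tx":0,"ty":0,"tz":-100,"hand":0},{"wx":0,"wy":0,"wz":0,"tx":0,"ty":0,"tz":-120,"hand":0},{"wx":0,"wy":0,"wz":0,"tx":0,"ty":0,"tz":-130,"hand":0},{"wx":0,"wy":0,"wz":0,"tx":0,"ty":0,"tz":-130,"hand":0}]'
python3 - <<'E'
from h import *
w=arm.calibration("wrist");a,d=arm.capture("wrist")
R=np.array(w['R']);H,Wd=d.shape
v,u=np.mgrid[:H,:Wd];X=(np.linalg.solve(np.array(w['mtx']),np.stack([u.ravel(),v.ravel(),np.ones(H*Wd)]))*d.ravel()-np.array(w['t'])[:,None]);X=(R.T@X).T
b=a.reshape(-1,3).astype(int);
def box(cx,cy,rx,ry):return (abs(X[:,0]-cx)<rx)&(abs(X[:,1]-cy)<ry)&(d.ravel()>0)
print('key z',np.median(X[box(.539,.1695,.005,.008)][:,2]),'deck z',np.median(X[box(.585,.219,.005,.005)][:,2]))
wh=(b.min(1)>150)&(abs(X[:,2]-.044)<.006)&box(.585,.169,.09,.09)
h=X[wh];print('housing extent',h.min(0),h.max(0))
# pointer: bright pixels on the cap top
t=(b.min(1)>130)&(X[:,2]>.078)&(X[:,2]<.092)&box(.585,.169,.03,.03);p=X[t][:,:2]
if len(p)>5:
    e=np.linalg.svd(p-p.mean(0))[2][0];print('pointer',len(p),p.mean(0),np.degrees(np.arctan2(e[1],e[0])))
E
```

```text
time: 12.65
eef_pos: [0.5396, 0.1697, 0.1776]
eef_rot: [3.141, 0.003, 3.136]
force: [0.6, 0.2, -0.3]
opening: 0.0
finger_force: 0.0
key z 0.2150475326642844 deck z 0.04349545731573175
housing extent [0.52277522 0.10690517 0.03800189] [0.63016602 0.23008651 0.04999335]
```

The timer is still where it stood (housing spans y 0.107–0.230, front edge x 0.523) and the dial was not touched after the check. Handing in.

```bash
python3 -c "
from workcell import arm
print(arm.finish_job())"
```

```text
the job is handed in; nothing more can be done
None
```

I turned the dial to within about 1.5° of the pip, pressed the start key fully down and released it (its spring-back was hidden from the camera), left the timer where it stood, and handed the job in at about 12.7 s; no verdict came back.

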